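# Shim a slide pack snug in its spring holder

## Task

The pack of glass slides sits loose in the holder because there is a gap between it and the sprung green jaw. Stand the two blue spacer plates upright and centred in the gap, one at a time, each with a broad side facing the pack and right down on the holder's floor, so that the jaw is pushed back and holds everything snug. Let go of them there.

Things in the scene. Friction and masses are not known exactly. Their poses are not given: they have to be found in the camera images.
- holder_gap (a point): Point on the floor of the grey fixed holder (196 x 80 mm), 6 mm above the table, mid-width, at the end face of the white slide pack. x: along the holder from pack over the gap to the jaw; y: across; z up. The fixed pack (30 mm wide, 28 high) fills x = -78 to 0 mm; the gap runs from x = 0 to the jaw at 36 mm, open at both sides. Nothing stands over 46 mm above the floor.
- jaw (a joint): Green sprung jaw, 36 mm wide: metres pushed back along holder +x from rest (0 at start, stop at 0.014). Soft spring, 2 N + 250 N/m. Face upright to 26 mm above the floor, then leaning back 8 mm up to 46 mm as a lead-in. First plate goes next to the pack; the second, between it and the jaw, needs a push of up to about 10 N down to the floor, moving the jaw to about 0.004.
- spacer_a_mid (a point): One of two like blue spacer plates with white marks, upright on the table: 20 mm thick (own x; foot tapers to 14 over the lowest 10 mm), 46 wide (own y), 75 tall, 90 g. Point: its centre, 37.5 mm above its foot. Grip across the 46 mm width in the upper half, fingertips at about centre height. An orange plate 30 mm thick in the same row is not needed.
- spacer_b_mid (a point): The other of two like blue spacer plates with white marks, upright on the table: 20 mm thick (own x; foot tapers to 14 over the lowest 10 mm), 46 wide (own y), 75 tall, 90 g. Point: its centre, 37.5 mm above its foot. Grip across the 46 mm width in the upper half, fingertips at about centre height. An orange plate 30 mm thick in the same row is not needed.
Not all that is in view belongs to the job. Leave any yellow look-alike of the part that bears spacer_a_mid alone.

How it is judged:
By the outcome, as a careful person would: the job done as asked, in the order asked, and still so for the second after the job is handed in, with the robot touching nothing.
It also fails if it takes over 61 s, if anything falls off the work surface, if the arm or the gripper's body presses on something with over 40 N, if the wrist force passes 120 N, or if a joint passes its speed limit or range.

## Robot

A 6-joint arm with a two-finger parallel gripper is mounted at the origin on a cart in front of the work surface, level with it; the furniture and walls round the work are solid. World frame = base frame: x ahead of the robot, y to its left, z up, the work surface at z = 0. Lengths are in mm, angles in rad, forces in N, time in s.
With the tool pointing down it reaches from about 275 to 1000 mm from the base axis. Payload 8.4 kg.
Tool frame: the origin (TCP) lies at the very end of the fingers, on their centre line; the grasp point (between the pads) lies 19 mm behind it; z points along the fingers, y is the direction in which the jaws open and shut (so a half turn about z gives the same grasp; the last joint's range is limited). The gripper opens to 85 mm and grips with 20 to 120 N. Pads are 22 mm wide; open, the fingers measure 114 mm over their backs; the gripper's body (76 mm by 85 mm) begins 54 mm behind the grasp point. The pads swing forward as they close: fully open they stand 13 mm farther back than shut.
Start: joints at [-1.271, 0.353, 1.633, -0, 1.155, -0.002], TCP at [185.773, -596.755, 231.281] pointing down, gripper open.
Joint ranges: [-2.63, 2.63], [-0.92, 2.1], [0.06, 2.66], [-1.3, 4.44], [0, 2.69], [-3.02, 3.02]. Speed limits (rad/s): [2.22, 2.22, 2.79, 3.14, 3.14, 3.14].

## Interface

Orientations are given as [roll, pitch, yaw] about the fixed x, y, z axes, in that order (R = Rz(yaw) Ry(pitch) Rx(roll)).
In Python, from rig import r gives the robot as it stands.
- The arm moves only by the tool jog_arm, never from a script. Its argument "moves" is a list of rows, each an object with "grip": the gripper command: -1 is fully open, 1 is shut, values between are in proportion; "translation": the shift along the tool's x, y, z in m, a list of three; "twist": the turn, a rotation vector about the tool's x, y, z in rad, a list of three. In form: [{"grip": grip, "translation": [dx, dy, dz], "twist": [ax, ay, az]}, ...]. A call has 1 to 10 rows; each row shifts and turns the commanded pose from where the row before left it, along the tool's axes as they then stand; what a row does not reach is not made up. A row lasts 1/12 s, in which the tool goes at most 41.7 mm and 7.16 degrees, less where a joint would pass 70% of its speed; a pose out of reach is approached as far as the arm can. A call with a gripper value outside its range is refused whole. The fingers move at their own pace and stop on an object; "squeeze" is the grip in N (left out, the last holds). Time passes only in rows, so rows that do not move let the fingers close. It gives the time, the measured TCP pose, the force and the opening at its end, in the units of the state.
- r.sense(): the state, without advancing time (a new reading comes with each control period).
- r.grab_frame(name): name is "scene" or "top"; returns (picture, depth): 384x512x3 uint8, red, green, blue; 384x512 float32, mm along the optical axis (not along the pixel's ray), 0 where there is no reading.
- r.calibration(name): a dict with "fx", "fy", "cx", "cy" (pixels), "R" (3x3) and "t" (3): a world point X has camera coordinates R X + t. Camera axes: x right, y down, z forward; pixel columns grow to the right and rows downward; lengths in mm; the calibration is good to about 2 mm. A picture is of the moment at which its call begins. calibration takes no time and is no camera call.
- r.sign_off(): hands the job in, once; it reports no verdict.
The state is a dict: "clock": time; "qpos": joint angles; "qvel": joint speeds; "joint_efforts": joint torques, N m; "eef_pos": TCP position; "tcp_rot": TCP orientation; "contact_force": force on the tool from outside, world axes, zero at the start; "wrist_torque": the same for the moment, N m; "opening": opening from 0.0 (shut) to 1.0 (fully open).
Only numpy, scipy, OpenCV 4.12 (cv2) and the standard library are available. Lean on these libraries where they do the work, as an engineer would, in place of code of your own. Each camera call takes 0.05 s, during which the arm holds its last target.

## Working session

There is one attempt and no reset: what is moved stays moved. The work goes in short steps, Python scripts to look and compute and a tool call to move; the robot and the scene stay as the last step left them, time stands still between calls to the robot, and variables do not carry over. Pictures are saved under pics/ and viewed, and the job is handed in when it is done.

Besides the shell and the picture viewer there is one more tool, called after "Request:" as a command line: name --argument value ..., lists and objects as JSON in quotes. jog_arm: Moves the arm, as the interface text tells. Its arguments: {"type":"object","properties":{"moves":{"type":"array"},"squeeze":{"type":"number"}},"required":["moves"]}

```bash
mkdir -p pics; ls; cat > h.py <<'E'
import numpy as np, cv2
from rig import r
def grab(name,fn):
    p,d=r.grab_frame(name); np.savez('pics/'+fn+'.npz',p=p,d=d); cv2.imwrite('pics/'+fn+'.png',p[:,:,::-1]); return p,d
def load(fn):
    z=np.load('pics/'+fn+'.npz'); return z['p'],z['d']
def world(name,u,v,d):
    c=r.calibration(name); X=np.stack([(u-c['cx'])/c['fx']*d,(v-c['cy'])/c['fy']*d,d],-1)
    return (X-np.array(c['t']))@np.array(c['R'])
def cloud(name,d):
    v,u=np.mgrid[0:384,0:512]; return world(name,u,v,d)
E
python3 - <<'E'
from h import *
for n in('scene','top'):
    grab(n,n+'0'); c=r.calibration(n); print(n,c)
print(r.sense())
a=cv2.imread('pics/scene0.png');
E
```

```text
pics
scene {'fx': 491.691851856248, 'fy': 491.691851856248, 'cx': 249.2091078463569, 'cy': 198.5112708374263, 'R': array([[ 0.59488515, -0.80378639, -0.00625291],
       [-0.461401  , -0.335094  , -0.82147497],
       [ 0.65819508,  0.49156836, -0.57021029]]), 't': array([-415.30606759,  270.08656533,  641.47203479])}
top {'fx': 385.8345018675027, 'fy': 385.8345018675027, 'cx': 258.2392207846065, 'cy': 197.21202244077946, 'R': array([[-0.01186864, -0.99971351, -0.02078563],
       [-0.9990549 ,  0.01272496, -0.04156184],
       [ 0.04181443,  0.0202727 , -0.9989197 ]]), 't': array([-110.10026979,  560.8489739 ,  955.25548537])}
{'clock': 0.1, 'qpos': array([-1.27139766e+00,  3.53602060e-01,  1.63404102e+00, -8.56034990e-06,
        1.15523431e+00, -2.38223276e-03]), 'qvel': array([ 0.00057809, -0.00121863, -0.00191881,  0.00013661, -0.00111176,
        0.0001162 ]), 'joint_efforts': array([-1.37969051e-03, -6.06356192e+01, -3.42821610e+01,  1.60257684e-06,
        4.04766732e-03, -1.76688820e-05]), 'eef_pos': array([ 185.64454715, -596.34252662,  230.63031823]), 'tcp_rot': array([-3.14030790e+00,  4.76676470e-06,  3.01784366e-01]), 'contact_force': array([-0.32074435, -0.99848766,  0.32876739]), 'wrist_torque': array([-0.00530363,  0.03606862, -0.05824296]), 'opening': 0.9997711247252735}
```

View pics/scene0.png

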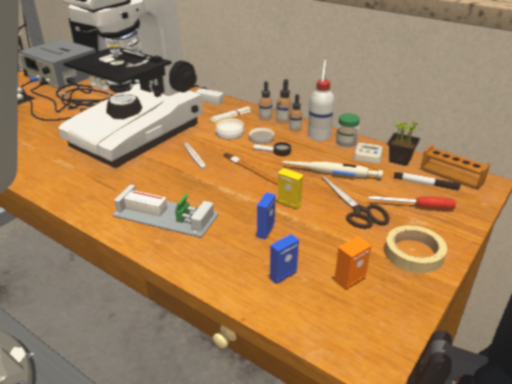

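View pics/top0.png

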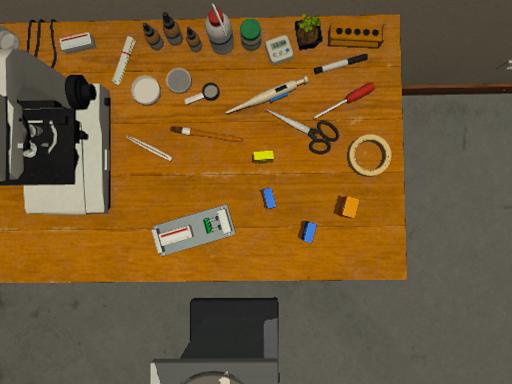

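The two blue plates are at scene (265,215) and (284,258), which is top (269,198) and (309,232). The holder is at scene (165,210), top (193,230).

Things that could be mistaken for them:
- yellow look-alike at scene (290,188), top (263,156)
- orange 30 mm plate at scene (352,262), top (348,207)

I choose the two blue ones with white marks. Next I'll check close crops and measure.

```bash
python3 - <<'E'
from h import *
s=cv2.imread('pics/scene0.png'); t=cv2.imread('pics/top0.png')
a=cv2.resize(s[165:295,100:380],None,fx=2.8,fy=2.3,interpolation=cv2.INTER_CUBIC)
b=cv2.resize(t[180:260,140:330],None,fx=4.1,fy=4.1*.9,interpolation=cv2.INTER_CUBIC)
w=784;a=cv2.resize(a,(w,299));b=cv2.resize(b,(w,295))
cv2.imwrite('pics/crop0.png',np.vstack([a,b]))
def masks(p):
    h=cv2.cvtColor(p,cv2.COLOR_RGB2HSV); H,S,V=h[...,0],h[...,1],h[...,2]
    return dict(blue=(H>100)&(H<130)&(S>120)&(V>50),green=(H>55)&(H<90)&(S>120))
for n in('top','scene'):
    p,d=load(n+'0'); C=cloud(n,d)
    for k,m in masks(p).items():
        nn,l,st,ce=cv2.connectedComponentsWithStats(m.astype(np.uint8))
        for i in range(1,nn):
            if st[i,4]<25: continue
            mm=(l==i)&(d>0); P=C[mm]; 
            print(n,k,st[i],ce[i].round(1),'zmax',np.percentile(P[:,2],[5,50,95]).round(1),'med',np.median(P,0).round(1))
            top=P[P[:,2]>np.percentile(P[:,2],95)-8]
            rc=cv2.minAreaRect(top[:,:2].astype(np.float32)); print('   top',len(top),top.mean(0).round(1),np.round(rc[0],1),np.round(rc[1],1),round(rc[2],1))
E
```

```text
top blue [270  92  18  10  52] [278.8  96.5] zmax [12.1 16.1 18.4] med [ 812.3 -172.3   16.1]
   top 52 [ 812.  -171.8   15.8] [ 812.  -171.3] [ 7.3 46. ] 20.8
top blue [263 188  13  21 168] [268.9 197.7] zmax [71.8 75.3 78.2] med [ 554.7 -143.4   75.3]
   top 158 [ 555.  -143.6   75.5] [ 554.9 -143.6] [44.8 18.7] 13.3
top blue [302 222  14  21 197] [308.5 231.8] zmax [27.5 74.8 77.6] med [ 474.5 -234.9   74.8]
   top 161 [ 474.2 -236.2   75.2] [ 474.1 -236.3] [18.6 44.7] 73.7
top green [240  19  20  21 343] [249.7  29. ] zmax [67.5 70.9 73.4] med [ 959.7 -103.2   70.9]
   top 336 [ 960.  -102.8   70.9] [ 960.8 -102.2] [49.6 45.7] 0.9
top green [203 218   9  15  77] [207.2 225.1] zmax [29.2 46.5 54.2] med [492.4   5.8  46.5]
   top 40 [490.8   5.7  51.8] [491.1   6.1] [33.2  7.5] 14.4
scene blue [334 171  20   4  31] [343.5 172.8] zmax [12.  13.8 15.6] med [ 809.9 -174.5   13.8]
   top 31 [ 810.6 -174.9   13.8] [ 810.5 -174.6] [ 5.3 41.7] 19.7
scene blue [258 193  16  45 451] [264.4 214.8] zmax [12.4 53.1 75.6] med [ 535.5 -151.5   53.1]
   top 168 [ 549.5 -147.7   74. ] [ 553.  -146.8] [44.3 18.7] 13.9
scene blue [272 235  26  47 756] [282.9 258. ] zmax [12.4 48.3 75.5] med [ 461.7 -242.2   48.3]
   top 247 [ 469.8 -238.9   74. ] [ 471.8 -238.3] [20. 44.] 73.7
scene green [178 203  10  10  37] [182.3 208.2] zmax [30.6 32.7 34.3] med [485.3   2.8  32.7]
   top 37 [485.6   2.2  32.5] [487.5   2.5] [28.   7.4] 11.7
```

View pics/crop0.png

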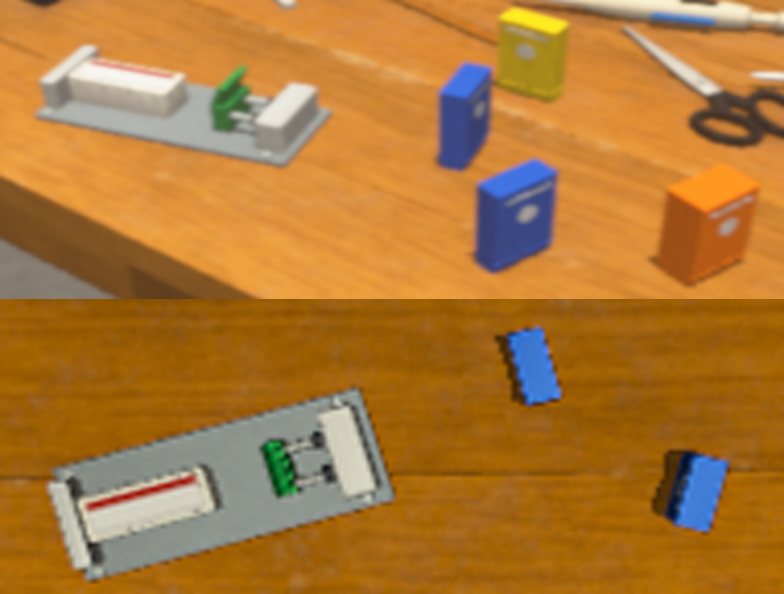

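The crops confirm two blue plates with white marks, with yellow and orange kept separate. In the holder, the pack is on the left and the jaw on the right. Now I'll fit the holder frame.

```bash
cat > fit.py <<'E'
from h import *
def fit(n,fn,pr=True):
    p,d=load(fn); C=cloud(n,d); h=cv2.cvtColor(p,cv2.COLOR_RGB2HSV); S=h[...,1].astype(int)
    R=(C[...,0]>380)&(C[...,0]<580)&(C[...,1]>-80)&(C[...,1]<180)&(d>0)
    base=R&(S<80)&(C[...,2]<12)
    hold=R&(((S<80)&(h[...,2]>60)))
    nn,l,st,ce=cv2.connectedComponentsWithStats(hold.astype(np.uint8)); i=1+np.argmax(st[1:,4])
    P=C[l==i]; b=P[P[:,2]<15]
    rc=cv2.minAreaRect(P[:,:2].astype(np.float32)); 
    print(n,'rect all',rc,'floor z',np.median(b[:,2]))
    return p,d,C,R,l==i,rc
if __name__=='__main__':
  for n in('top','scene'):
    p,d,C,R,m,rc=fit(n,n+'0')
    ang=rc[2]; w,hh=rc[1]
    a=np.radians(ang if hh>w else ang-90) # width axis angle
    Y=np.array([np.cos(a),np.sin(a)]); X=np.array([np.sin(a),-np.cos(a)])
    print('width axis deg',np.degrees(a))
    P=C[R&(C[...,2]>22)&(C[...,2]<60)]; q=(P[:,:2]-np.array(rc[0])); x=q@X; y=q@Y
    # top-ish points histogram
    o=np.argsort(x)
    for lo in range(-104,104,4):
        s=(x>=lo)&(x<lo+4)
        if s.any(): print(lo,s.sum(),'y',np.percentile(y[s],[2,98]).round(1),'z',np.percentile(P[s,2],[5,50,95]).round(1))
E
python3 fit.py
```

```text
top rect all ((479.59649658203125, 47.19587707519531), (80.04512023925781, 196.83689880371094), 15.847105026245117) floor z 6.435974180114621
width axis deg 15.847105026245117
-96 15 y [-27.8  26.8] z [33.6 34.1 36.8]
-92 43 y [-28.6  25.9] z [32.9 36.2 39.1]
-88 39 y [-29.1  27.2] z [34.  35.9 37.6]
-84 53 y [-28.8  27.7] z [23.  33.  37.7]
-80 19 y [-14.5  13. ] z [32.4 34.8 36.2]
-76 19 y [-14.5  12.8] z [32.9 35.4 37.5]
-72 24 y [-14.1  13.8] z [32.6 34.5 37.9]
-68 18 y [-14.3  11.9] z [31.7 34.9 36.8]
-64 20 y [-13.9  13. ] z [32.4 34.8 36.2]
-60 20 y [-15.3  12. ] z [33.2 35.  37.6]
-56 20 y [-13.7  13.3] z [32.9 34.6 35.9]
-52 22 y [-15.  13.] z [31.9 34.  36. ]
-48 16 y [-13.5  13.5] z [30.7 34.3 36.6]
-44 23 y [-14.8  13.2] z [32.6 35.3 36.9]
-40 21 y [-14.8  11.1] z [31.8 35.  37.8]
-36 18 y [-14.6  13. ] z [31.5 33.8 36.8]
-32 19 y [-14.7  12.7] z [33.1 35.  37.1]
-28 23 y [-14.3  13.6] z [31.7 34.4 36.6]
-24 20 y [-14.6  12.3] z [31.3 33.6 37.3]
-20 18 y [-13.5  12.7] z [31.4 34.  36.5]
-16 21 y [-15.4  12.5] z [32.4 35.1 37.1]
-12 21 y [-13.8  12.8] z [31.9 34.8 35.8]
-8
[... 1900 characters left out ...]
1.4 35.2]
-4 22 y [-25.8   2.1] z [23.1 27.8 33.3]
32 10 y [-30.7 -27.2] z [25.2 32.1 38.6]
36 45 y [-31.4   4.1] z [23.5 33.5 49.6]
40 76 y [-30.5   3.9] z [28.  42.4 53.1]
44 68 y [-30.6   5.6] z [23.4 30.8 51.7]
48 9 y [-28.9  -0.4] z [22.6 23.8 25.3]
52 12 y [-27.6   2. ] z [23.  24.8 26.6]
56 8 y [-21.8   1.1] z [22.3 23.9 24.5]
60 12 y [-29.3   2.4] z [22.7 25.1 27. ]
64 6 y [-28.2  -1.8] z [25.9 26.9 27.4]
68 9 y [-41.3  -2.1] z [23.6 34.2 34.7]
72 41 y [-44.  15.] z [30.2 34.7 36. ]
76 48 y [-43.6  12.5] z [25.9 35.1 36.7]
80 45 y [-43.7  13.1] z [24.  34.9 36.9]
84 55 y [-44.4  16. ] z [25.5 35.1 36.4]
88 73 y [-42.9  14.9] z [24.2 33.7 36.4]
92 55 y [-39.8  14.2] z [22.5 29.3 35.1]
```

Request:
jog_arm --moves '[{"grip":-1,"translation":[0,0,0],"twist":[0,0,-0.12]},{"grip":-1,"translation":[0,0,0],"twist":[0,0,-0.12]},{"grip":-1,"translation":[0,0,0],"twist":[0,0,-0.12]},{"grip":-1,"translation":[0,0,0],"twist":[0,0,-0.12]},{"grip":-1,"translation":[0,0,0],"twist":[0,0,-0.12]},{"grip":-1,"translation":[0,0,0],"twist":[0,0,-0.12]},{"grip":-1,"translation":[0,0,0],"twist":[0,0,-0.12]},{"grip":-1,"translation":[0,0,0],"twist":[0,0,-0.12]},{"grip":-1,"translation":[0,0,0],"twist":[0,0,-0.024]}]' --squeeze 40

```text
clock: 0.85
eef_pos: [185.7, -596.5, 230.9]
tcp_rot: [-3.141, -0.001, 1.291]
contact_force: [-0.4, 0.2, -0.6]
opening: 1.002
```

Request:
jog_arm --moves '[{"grip":-1,"translation":[0.028,0.0115,0],"twist":[0,0,0]},{"grip":-1,"translation":[0.028,0.0115,0],"twist":[0,0,0]},{"grip":-1,"translation":[0.028,0.0115,0],"twist":[0,0,0]},{"grip":-1,"translation":[0.028,0.0115,0],"twist":[0,0,0]},{"grip":-1,"translation":[0.028,0.0115,0],"twist":[0,0,0]},{"grip":-1,"translation":[0.028,0.0115,0],"twist":[0,0,0]},{"grip":-1,"translation":[0.028,0.0115,0],"twist":[0,0,0]},{"grip":-1,"translation":[0.028,0.0115,0],"twist":[0,0,0]},{"grip":-1,"translation":[0.028,0.0115,0],"twist":[0,0,0]},{"grip":-1,"translation":[0.028,0.0115,0],"twist":[0,0,0]}]'

```text
clock: 1.68
eef_pos: [375.5, -359.0, 231.2]
tcp_rot: [-3.141, -0.0, 1.282]
contact_force: [0.1, -0.4, -0.5]
opening: 0.999
```

```bash
cat >> h.py <<'E'
from scipy.spatial.transform import Rotation as Ro
def togo(x,y,z,yawdeg):
    s=r.sense(); R=Ro.from_euler('xyz',s['tcp_rot']); 
    g=Ro.from_euler('xyz',[np.pi,0,np.radians(yawdeg)])
    dr=(R.inv()*g).as_rotvec(); d=np.array([x,y,z])-s['eef_pos']
    print('t',round(s['clock'],2),'pos',s['eef_pos'].round(1),'rpy',np.degrees(s['tcp_rot']).round(2),'F',s['contact_force'].round(1),'open',round(s['opening'],3))
    print('shift in current axes mm',(R.inv().apply(d)).round(2),'in goal axes',g.inv().apply(d).round(2),'twist',dr.round(4))
E
python3 -c "
from h import *
togo(473,-237,150,73.7)"
```

```text
t 1.68 pos [ 375.5 -359.   231.2] rpy [-179.99   -0.     73.48] F [ 0.1 -0.4 -0.5] open 0.999
shift in current axes mm [144.73  58.82  81.2 ] in goal axes [144.51  59.37  81.2 ] twist [-0.0002 -0.0001 -0.0039]
```

Request:
jog_arm --moves '[{"grip":-1,"translation":[0.029,0.0118,0.016],"twist":[0,0,0]},{"grip":-1,"translation":[0.029,0.0118,0.016],"twist":[0,0,0]},{"grip":-1,"translation":[0.029,0.0118,0.016],"twist":[0,0,0]},{"grip":-1,"translation":[0.029,0.0118,0.016],"twist":[0,0,0]},{"grip":-1,"translation":[0.0287,0.0118,0.016],"twist":[0,0,-0.004]},{"grip":-1,"translation":[0,0,0.0],"twist":[0,0,0]}]'

```text
clock: 2.18
eef_pos: [473.2, -233.9, 148.5]
tcp_rot: [-3.138, -0.002, 1.289]
contact_force: [-1.0, 0.2, -0.3]
opening: 0.998
```

```bash
python3 -c "
from h import *
togo(473,-237,38,73.7)
grab('scene','s1')
a=cv2.imread('pics/s1.png'); cv2.imwrite('pics/s1c.png',cv2.resize(a[150:300,180:380],None,fx=4,fy=4))"
```

```text
t 2.18 pos [ 473.2 -233.9  148.5] rpy [-1.7981e+02 -1.1000e-01  7.3870e+01] F [-1.   0.2 -0.3] open 0.998
shift in current axes mm [ -3.24   1.04 110.45] in goal axes [ -3.01   0.69 110.46] twist [-0.0033 -0.002   0.003 ]
```

View pics/s1c.png

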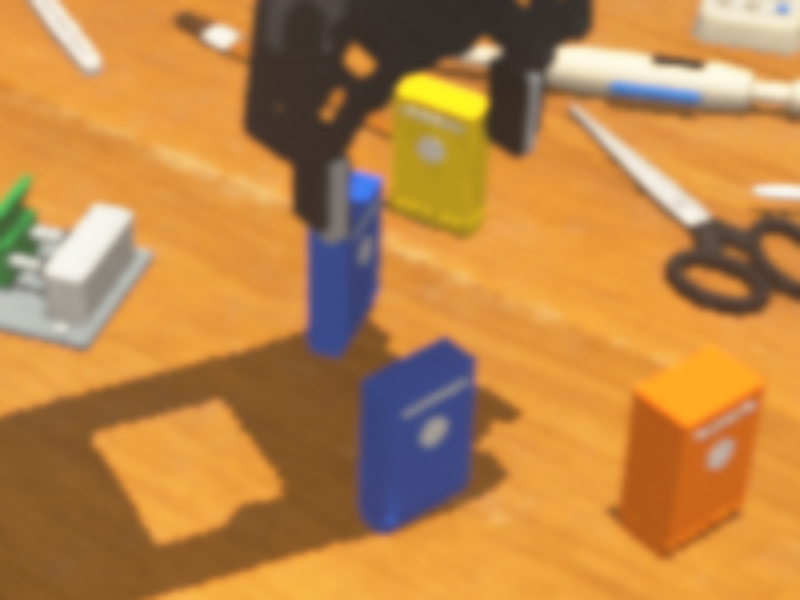

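The crop shows the gripper above and in line with the near blue plate at crop (420,440). The fingers would straddle its width.

Request:
jog_arm --moves '[{"grip":-1,"translation":[0,0,0],"twist":[0,0,0]},{"grip":-1,"translation":[0,0,0.005],"twist":[0,0,0]}]'

```text
clock: 2.4
eef_pos: [472.5, -239.0, 147.2]
tcp_rot: [3.14, 0.001, 1.288]
contact_force: [0.2, -0.7, 0.0]
opening: 0.999
```

```bash
python3 -c "
from h import *
togo(473,-237,38,73.7)"
```

```text
t 2.4 pos [ 472.5 -239.   147.2] rpy [1.799e+02 4.000e-02 7.382e+01] F [ 0.2 -0.7  0. ] open 0.999
shift in current axes mm [  2.12  -0.31 109.23] in goal axes [  2.05  -0.13 109.23] twist [0.0018 0.0006 0.002 ]
```

Request:
jog_arm --moves '[{"grip":-1,"translation":[0,0,0.01],"twist":[0,0,0]},{"grip":-1,"translation":[0,0,0.02],"twist":[0,0,0]},{"grip":-1,"translation":[0,0,0.02],"twist":[0,0,0]},{"grip":-1,"translation":[0,0,0.02],"twist":[0,0,0]},{"grip":-1,"translation":[0,0,0.015],"twist":[0,0,0]},{"grip":-1,"translation":[0,0,0.012],"twist":[0,0,0]},{"grip":-1,"translation":[0,0,0.007],"twist":[0,0,0]},{"grip":-1,"translation":[0,0,0.003],"twist":[0,0,0]},{"grip":-1,"translation":[0,0,0],"twist":[0,0,0]},{"grip":-1,"translation":[0,0,0],"twist":[0,0,0]}]'

```text
clock: 3.23
eef_pos: [472.3, -238.6, 39.7]
tcp_rot: [3.141, 0.0, 1.289]
contact_force: [-1.3, 0.4, 0.8]
opening: 1.001
```

```bash
python3 -c "
from h import *
togo(473,-237,38,73.7)
grab('scene','s2')
a=cv2.imread('pics/s2.png'); cv2.imwrite('pics/s2c.png',cv2.resize(a[150:300,180:380],None,fx=4,fy=4))"
```

```text
t 3.23 pos [ 472.3 -238.6   39.7] rpy [1.7997e+02 1.0000e-02 7.3860e+01] F [-1.3  0.4  0.8] open 1.001
shift in current axes mm [1.7  0.27 1.68] in goal axes [1.7  0.26 1.68] twist [0.0006 0.0001 0.0028]
```

View pics/s2c.png

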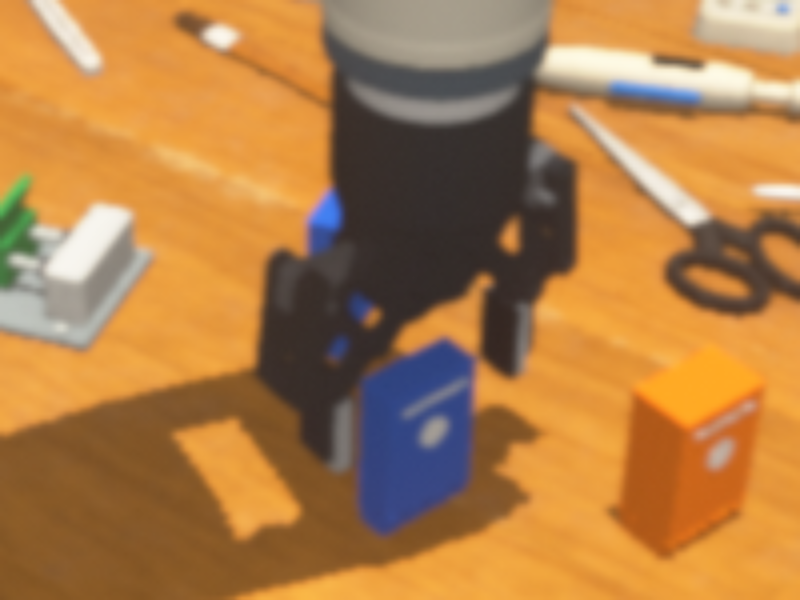

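```bash
python3 -c "
from h import *
c=r.calibration('scene')
def pr(X):
    x=np.array(c['R'])@np.array(X)+c['t']; return np.array([(c['fx']*x[0]/x[2]+c['cx']-180)*4,(c['fy']*x[1]/x[2]+c['cy']-150)*4]).round(0)
a=np.radians(73.86);ty=np.array([np.sin(a),-np.cos(a),0]);tx=np.array([np.cos(a),np.sin(a),0])
e=np.array([472.3,-238.6,39.7])
for s in(-1,1):
  for z in (13,32): 
    for w in(-11,11): print('pad',s,z,w,pr(e+ty*42.5*s+tx*w+[0,0,z]))
for pos in([474.1,-236.3,75],[471.8,-238.3,75]):
  for s in(-23,23):
   for w in (-10,10): print('plate',pos,s,w,pr(np.array(pos)+ty*s+tx*w))
"
```

```text
pad -1 13 -11 [353. 469.]
pad -1 13 11 [318. 440.]
pad -1 32 -11 [354. 433.]
pad -1 32 11 [319. 404.]
pad 1 13 -11 [511. 384.]
pad 1 13 11 [476. 357.]
pad 1 32 -11 [514. 348.]
pad 1 32 11 [478. 322.]
plate [474.1, -236.3, 75] -23 -10 [388. 400.]
plate [474.1, -236.3, 75] -23 10 [356. 374.]
plate [474.1, -236.3, 75] 23 -10 [475. 355.]
plate [474.1, -236.3, 75] 23 10 [442. 330.]
plate [471.8, -238.3, 75] -23 -10 [389. 405.]
plate [471.8, -238.3, 75] -23 10 [357. 379.]
plate [471.8, -238.3, 75] 23 -10 [476. 360.]
plate [471.8, -238.3, 75] 23 10 [444. 335.]
```

Request:
jog_arm --moves '[{"grip":1,"translation":[0,0,0.001],"twist":[0,0,0]},{"grip":1,"translation":[0,0,0],"twist":[0,0,0]},{"grip":1,"translation":[0,0,0],"twist":[0,0,0]},{"grip":1,"translation":[0,0,0],"twist":[0,0,0]},{"grip":1,"translation":[0,0,0],"twist":[0,0,0]},{"grip":1,"translation":[0,0,0],"twist":[0,0,0]},{"grip":1,"translation":[0,0,0],"twist":[0,0,0]},{"grip":1,"translation":[0,0,0],"twist":[0,0,0]}]' --squeeze 60

```text
clock: 3.95
eef_pos: [472.4, -238.2, 38.8]
tcp_rot: [3.141, 0.0, 1.29]
contact_force: [-1.0, 0.4, 6.4]
opening: 0.531
```

```bash
python3 -c "
from h import *
togo(483,33,120,105.9)
grab('scene','s3')
a=cv2.imread('pics/s3.png'); cv2.imwrite('pics/s3c.png',cv2.resize(a[150:300,180:380],None,fx=4,fy=4))"
```

```text
t 3.95 pos [ 472.4 -238.2   38.8] rpy [1.7997e+02 1.0000e-02 7.3900e+01] F [-1.   0.4  6.4] open 0.531
shift in current axes mm [263.49 -65.   -81.27] in goal axes [257.93  84.46 -81.2 ] twist [ 6.000e-04  3.000e-04 -5.585e-01]
```

View pics/s3c.png

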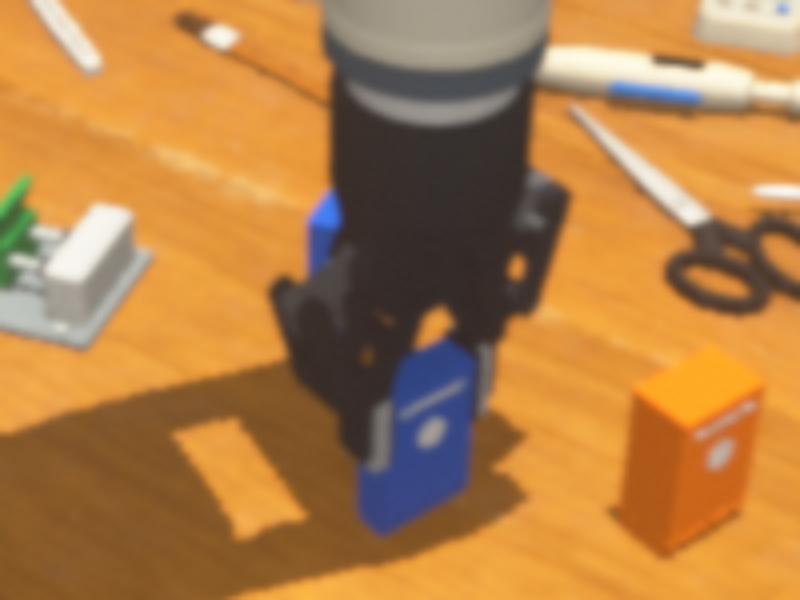

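Request:
jog_arm --moves '[{"grip":1,"translation":[0,0,-0.005],"twist":[0,0,0]},{"grip":1,"translation":[0,0,-0.01],"twist":[0,0,0]},{"grip":1,"translation":[0,0,-0.018],"twist":[0,0,0]},{"grip":1,"translation":[0,0,-0.018],"twist":[0,0,-0.06]},{"grip":1,"translation":[0,0,-0.016],"twist":[0,0,-0.1]},{"grip":1,"translation":[0,0,-0.01],"twist":[0,0,-0.12]},{"grip":1,"translation":[0,0,-0.005],"twist":[0,0,-0.12]},{"grip":1,"translation":[0,0,0],"twist":[0,0,-0.1]},{"grip":1,"translation":[0,0,0],"twist":[0,0,-0.058]},{"grip":1,"translation":[0,0,0],"twist":[0,0,0]}]'

```text
clock: 4.83
eef_pos: [472.3, -238.2, 121.2]
tcp_rot: [3.141, 0.001, 1.85]
contact_force: [-0.5, 0.3, -1.3]
opening: 0.529
```

```bash
python3 -c "
from h import *
togo(482.3,35.5,120,105.9)"
```

```text
t 4.83 pos [ 472.3 -238.2  121.2] rpy [1.7996e+02 3.0000e-02 1.0602e+02] F [-0.5  0.3 -1.3] open 0.529
shift in current axes mm [260.26  85.17   1.08] in goal axes [260.45  84.61   1.18] twist [0.0006 0.0006 0.0021]
```

Request:
jog_arm --moves '[{"grip":1,"translation":[0.01,0.0033,0],"twist":[0,0,0]},{"grip":1,"translation":[0.02,0.0066,0],"twist":[0,0,0]},{"grip":1,"translation":[0.025,0.0082,0],"twist":[0,0,0]},{"grip":1,"translation":[0.025,0.0082,0],"twist":[0,0,0]},{"grip":1,"translation":[0.025,0.0082,0],"twist":[0,0,0]},{"grip":1,"translation":[0.025,0.0082,0],"twist":[0,0,0]},{"grip":1,"translation":[0.025,0.0082,0],"twist":[0,0,0]},{"grip":1,"translation":[0.025,0.0082,0],"twist":[0,0,0]},{"grip":1,"translation":[0.025,0.0082,0],"twist":[0,0,0]},{"grip":1,"translation":[0.02,0.0066,0],"twist":[0,0,0]}]'

```text
clock: 5.67
eef_pos: [481.1, 0.8, 120.5]
tcp_rot: [-3.141, -0.0, 1.846]
contact_force: [0.4, 0.6, -1.1]
opening: 0.529
```

Request:
jog_arm --moves '[{"grip":1,"translation":[0.015,0.005,0],"twist":[0,0,0]},{"grip":1,"translation":[0.01,0.0033,0],"twist":[0,0,0]},{"grip":1,"translation":[0.006,0.002,0],"twist":[0,0,0]},{"grip":1,"translation":[0.004,0.001,0],"twist":[0,0,0.002]},{"grip":1,"translation":[0,0,0],"twist":[0,0,0]},{"grip":1,"translation":[0,0,0],"twist":[0,0,0]},{"grip":1,"translation":[0,0,0],"twist":[0,0,0]},{"grip":1,"translation":[0,0,0],"twist":[0,0,0]}]'

```text
clock: 6.33
eef_pos: [483.0, 34.6, 120.2]
tcp_rot: [-3.141, 0.0, 1.845]
contact_force: [-0.1, 0.6, -1.0]
opening: 0.532
```

```bash
python3 -c "
from h import *
togo(482.3,35.5,120,105.9)
grab('scene','s4');grab('top','t4')
a=cv2.imread('pics/s4.png'); b=cv2.imread('pics/t4.png')
a=cv2.resize(a[140:260,90:250],(800,600))
cv2.imwrite('pics/s4c.png',a);cv2.imwrite('pics/t4c.png',cv2.resize(b[190:280,130:250],(800,600)))"
```

```text
t 6.33 pos [483.   34.6 120.2] rpy [-179.99    0.    105.7 ] F [-0.1  0.6 -1. ] open 0.532
shift in current axes mm [ 1.01 -0.42  0.25] in goal axes [ 1.01 -0.42  0.25] twist [-0.0001  0.0001 -0.0035]
```

View pics/s4c.png

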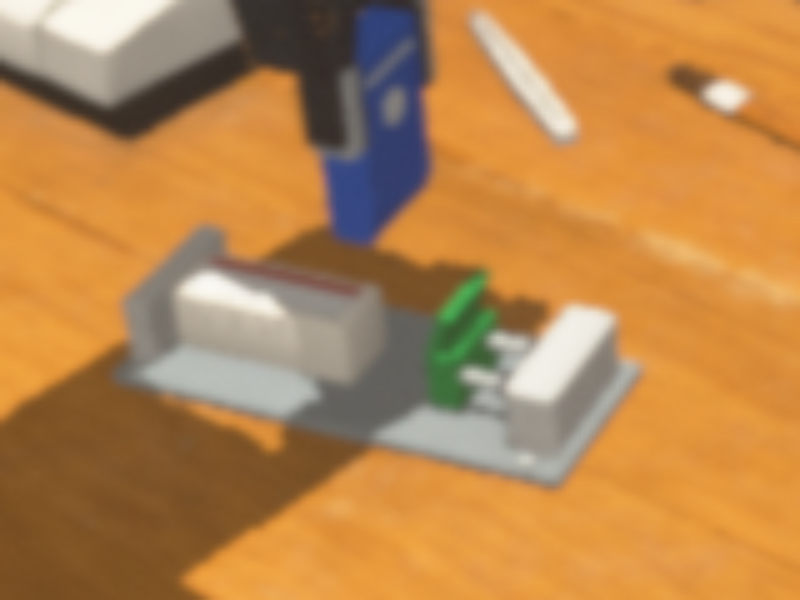

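View pics/t4c.png

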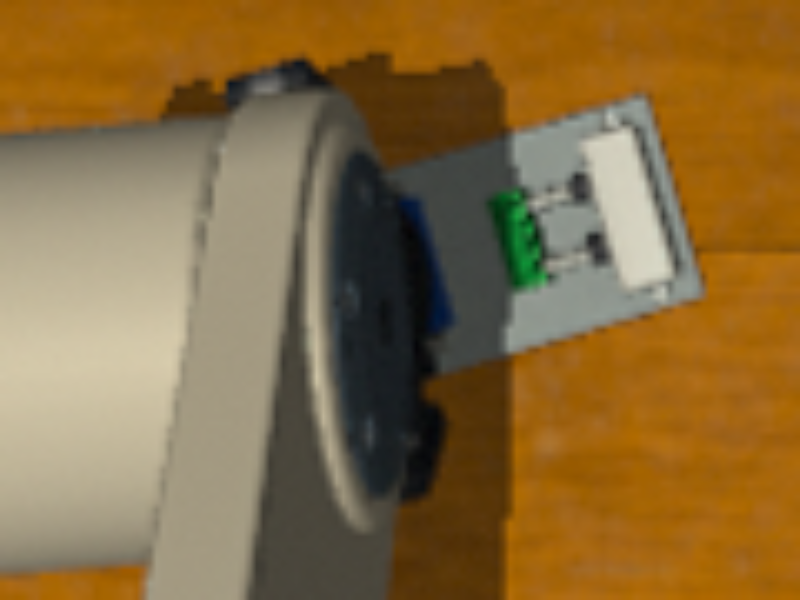

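```bash
cat > faces.py <<'E'
from h import *
O=np.array([479.6,47.2])
def normals(C):
    Cs=cv2.GaussianBlur(C.astype(np.float32),(5,5),0)
    gu=np.gradient(Cs,axis=1); gv=np.gradient(Cs,axis=0); n=np.cross(gu,gv); n/=np.linalg.norm(n,axis=-1,keepdims=True)+1e-9
    return n
def hf(a):
    a=np.radians(a); return np.array([np.sin(a),-np.cos(a)]),np.array([np.cos(a),np.sin(a)])
def planefit(P,nm,a,tag):
    # P face points near-vertical; report plane: fit horizontal normal direction
    X,Y=hf(a); q=P[:,:2]-O; x=q@X; y=q@Y
    if nm=='Y': u,w=x,y
    else: u,w=y,x
    k=np.ones(len(u),bool)
    for _ in range(5):
        A=np.c_[u[k],np.ones(k.sum())]; c=np.linalg.lstsq(A,w[k],rcond=None)[0]; res=w-(c[0]*u+c[1]); k=np.abs(res)<2.5*max(.3,np.std(res[k]))
    print(tag,nm,'n',k.sum(),'slope deg',np.degrees(np.arctan(c[0])).round(2),'offset(at u=mean)',round(np.mean(w[k]),2),'u range',np.percentile(u[k],[1,99]).round(1),'z',np.percentile(P[k,2],[1,99]).round(1),'sd',res[k].std().round(2))
def faces(fn,mask,a,tag,n='scene'):
    p,d=load(fn); C=cloud(n,d); N=normals(C); X,Y=hf(a)
    if N[200,200]@np.array([0,0,1])<0: N=-N
    m=mask(p,d,C)
    for nm,V in(('X',X),('Y',-Y)):
        f=m&(N[...,:2]@V>0.85)
        f=cv2.erode(f.astype(np.uint8),np.ones((2,2)))>0
        if f.sum()>8: planefit(C[f],nm,a,tag)
        else: print(tag,nm,'few',f.sum())
def hsv(p): return cv2.cvtColor(p,cv2.COLOR_RGB2HSV)
def blue(p,d,C):
    h=hsv(p); return (h[...,0]>100)&(h[...,0]<130)&(h[...,1]>120)&(d>0)&(C[...,1]>-70)
def region(x0,x1,y0,y1,z0,z1,a=15.85):
    X,Y=hf(a)
    def f(p,d,C):
        q=C[...,:2]-O; x=q@X;y=q@Y;z=C[...,2]
        return (d>0)&(x>x0)&(x<x1)&(y>y0)&(y<y1)&(z>z0)&(z<z1)
    return f
E
python3 - <<'E'
from faces import *
a=15.85
faces('scene0',region(-82,6,-35,20,12,31),a,'pack')
faces('s4',region(-82,6,-35,20,12,31),a,'pack s4')
faces('scene0',region(30,60,-40,25,12,31),a,'jaw')
faces('scene0',region(-101,-78,-50,50,12,31),a,'endwall')
faces('scene0',region(65,101,-50,50,12,31),a,'jawblock')
faces('s4',blue,a,'plate')
E
```

```text
pack X n 13 slope deg 66.81 offset(at u=mean) -65.72 u range [-28.2  11.2] z [13.9 24.5] sd 12.02
pack Y n 154 slope deg -0.18 offset(at u=mean) -15.1 u range [-75.9  -5. ] z [13.6 29.1] sd 1.03
pack s4 X n 37 slope deg -1.29 offset(at u=mean) -2.18 u range [-10.5  14.3] z [12.2 26.5] sd 0.73
pack s4 Y n 175 slope deg -0.38 offset(at u=mean) -15.0 u range [-77.1  -5.3] z [12.3 27.9] sd 0.98
jaw X n 19 slope deg 1.62 offset(at u=mean) 47.55 u range [-13.7  11.8] z [13.1 25.9] sd 0.48
jaw Y few 0
endwall X n 20 slope deg -5.71 offset(at u=mean) -80.94 u range [-28.  -16.8] z [12.4 27.5] sd 0.62
endwall Y few 7
jawblock X n 61 slope deg -0.52 offset(at u=mean) 94.44 u range [-23.7  27. ] z [12.5 27.3] sd 0.53
jawblock Y n 21 slope deg -7.78 offset(at u=mean) -30.14 u range [78.9 87.8] z [12.2 28. ] sd 1.08
plate X n 108 slope deg -1.02 offset(at u=mean) 22.37 u range [-18.6  15.5] z [ 94.  137.5] sd 0.69
plate Y n 47 slope deg -2.92 offset(at u=mean) -22.3 u range [11.8 21.9] z [ 88.9 113.6] sd 0.98
```

Request:
jog_arm --moves '[{"grip":1,"translation":[0.003,-0.0005,0.005],"twist":[0,0,0.002]},{"grip":1,"translation":[0,0,0.012],"twist":[0,0,0]},{"grip":1,"translation":[0,0,0.015],"twist":[0,0,0]},{"grip":1,"translation":[0,0,0.015],"twist":[0,0,0]},{"grip":1,"translation":[0,0,0.01],"twist":[0,0,0]},{"grip":1,"translation":[0,0,0.006],"twist":[0,0,0]},{"grip":1,"translation":[0,0,0.004],"twist":[0,0,0]},{"grip":1,"translation":[0,0,0.003],"twist":[0,0,0]},{"grip":1,"translation":[0,0,0],"twist":[0,0,0]},{"grip":1,"translation":[0,0,0],"twist":[0,0,0]}]'

```text
clock: 7.27
eef_pos: [482.0, 38.0, 50.6]
tcp_rot: [3.141, 0.0, 1.844]
contact_force: [0.3, 0.5, -1.2]
opening: 0.532
```

```bash
python3 -c "
from h import *
togo(482.3,35.5,44.8,105.6)
from faces import *
grab('scene','s5')
faces('s5',blue,15.6,'plate')
faces('s5',region(-82,6,-35,20,12,31),15.6,'pack s5')
a=cv2.imread('pics/s5.png')
a=cv2.resize(a[140:260,90:250],(800,600))
cv2.imwrite('pics/s5c.png',a)"
```

```text
t 7.27 pos [482.   38.   50.6] rpy [1.7997e+02 1.0000e-02 1.0564e+02] F [ 0.3  0.5 -1.2] open 0.532
shift in current axes mm [-2.53 -0.42  5.78] in goal axes [-2.53 -0.42  5.78] twist [0.0005 0.0001 0.0007]
plate X few 0
plate Y few 0
pack s5 X few 0
pack s5 Y few 0
```

View pics/s5c.png

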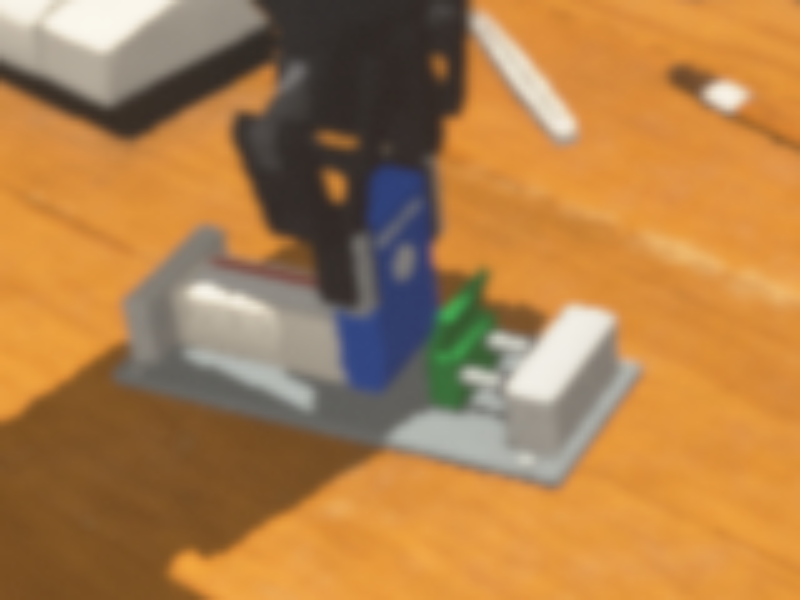

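The plate is in the gap beside the pack at crop (385,300), clear of the jaw, with its foot a few mm above the floor. I'll lower it slowly to the floor, then slide it against the pack.

Request:
jog_arm --moves '[{"grip":1,"translation":[0,-0.0003,0.003],"twist":[0,0,0]},{"grip":1,"translation":[0,0,0.0015],"twist":[0,0,0]},{"grip":1,"translation":[0,0,0],"twist":[0,0,0]},{"grip":1,"translation":[0,0,0],"twist":[0,0,0]}]'

```text
clock: 7.65
eef_pos: [481.4, 37.9, 45.8]
tcp_rot: [-3.141, -0.0, 1.844]
contact_force: [0.2, -0.8, -1.2]
opening: 0.531
```

Request:
jog_arm --moves '[{"grip":1,"translation":[0,0,0.001],"twist":[0,0,0]},{"grip":1,"translation":[0,0,0],"twist":[0,0,0]},{"grip":1,"translation":[0,0,0],"twist":[0,0,0]}]'

```text
clock: 7.9
eef_pos: [481.6, 38.0, 44.8]
tcp_rot: [3.141, 0.0, 1.844]
contact_force: [0.0, 0.2, -0.4]
opening: 0.53
```

Request:
jog_arm --moves '[{"grip":1,"translation":[0.001,0,0],"twist":[0,0,0]},{"grip":1,"translation":[0,0,0],"twist":[0,0,0]},{"grip":1,"translation":[0,0,0],"twist":[0,0,0]}]'

```text
clock: 8.15
eef_pos: [481.3, 38.8, 44.8]
tcp_rot: [3.141, 0.0, 1.844]
contact_force: [1.7, -2.6, -0.7]
opening: 0.525
```

Request:
jog_arm --moves '[{"grip":1,"translation":[0,0,0.0005],"twist":[0,0,0]},{"grip":1,"translation":[0,0,0],"twist":[0,0,0]}]'

```text
clock: 8.32
eef_pos: [481.4, 38.8, 44.8]
tcp_rot: [3.141, 0.0, 1.844]
contact_force: [-1.5, -2.9, 7.6]
opening: 0.526
```

Request:
jog_arm --moves '[{"grip":1,"translation":[0,0,0.0005],"twist":[0,0,0]},{"grip":1,"translation":[0,0,0],"twist":[0,0,0]}]'

```text
clock: 8.48
eef_pos: [481.4, 38.8, 44.7]
tcp_rot: [3.141, 0.0, 1.844]
contact_force: [-3.5, -3.8, 15.4]
opening: 0.529
```

Request:
jog_arm --moves '[{"grip":1,"translation":[0,0,0.0005],"twist":[0,0,0]},{"grip":1,"translation":[0,0,0],"twist":[0,0,0]},{"grip":1,"translation":[0,0,0],"twist":[0,0,0]}]'

```text
clock: 8.73
eef_pos: [481.4, 38.8, 44.7]
tcp_rot: [3.141, 0.0, 1.844]
contact_force: [-4.4, -3.6, 23.8]
opening: 0.53
```

Request:
jog_arm --moves '[{"grip":1,"translation":[-0.0004,0,-0.0013],"twist":[0,0,0]},{"grip":1,"translation":[0,0,0],"twist":[0,0,0]},{"grip":1,"translation":[0,0,0],"twist":[0,0,0]}]'

```text
clock: 8.98
eef_pos: [481.4, 38.6, 44.8]
tcp_rot: [3.141, -0.0, 1.844]
contact_force: [-0.5, 0.7, 7.0]
opening: 0.532
```

```bash
sed -i 's/    if N\[200,200\].*/    c=r.calibration(n); cam=-np.array(c["R"]).T@np.array(c["t"]); N=N*np.sign(((cam-C)*N).sum(-1,keepdims=True))/' faces.py; python3 -c "
from h import *
togo(482.3,35.5,44.8,105.6)
from faces import *
grab('scene','s6')
for f in('s5','s6'):
  faces(f,blue,15.6,'plate')
  faces(f,region(-82,6,-35,20,12,31),15.6,'pack')
  faces(f,region(-82,6,-35,20,12,31),15.6,'pack')
"
```

```text
t 8.98 pos [481.4  38.6  44.8] rpy [ 1.7998e+02 -1.0000e-02  1.0563e+02] F [-0.5  0.7  7. ] open 0.532
shift in current axes mm [-3.29  0.06 -0.03] in goal axes [-3.29  0.07 -0.03] twist [ 0.0003 -0.0001  0.0006]
plate X n 84 slope deg -0.4 offset(at u=mean) 18.79 u range [-16.7  15. ] z [26.  66.3] sd 0.73
plate Y n 68 slope deg -2.93 offset(at u=mean) -22.12 u range [ 3.7 16.8] z [14.  42.6] sd 0.95
pack X few 7
pack Y n 134 slope deg -0.91 offset(at u=mean) -15.24 u range [-76.1  -7.4] z [12.5 28.9] sd 1.16
pack X few 7
pack Y n 134 slope deg -0.91 offset(at u=mean) -15.24 u range [-76.1  -7.4] z [12.5 28.9] sd 1.16
plate X n 101 slope deg -0.98 offset(at u=mean) 18.22 u range [-19.8  17.9] z [15.6 62.3] sd 0.71
plate Y n 30 slope deg -2.93 offset(at u=mean) -22.51 u range [ 2.7 14.7] z [ 9.  37.4] sd 0.8
pack X n 10 slope deg -3.37 offset(at u=mean) -81.06 u range [-28.6 -17.5] z [13.3 21.7] sd 0.5
pack Y n 119 slope deg 0.2 offset(at u=mean) -15.39 u range [-77.6  -9.7] z [12.7 29.1] sd 1.01
pack X n 10 slope deg -3.37 offset(at u=mean) -81.06 u range [-28.6 -17.5] z [13.3 21.7] sd 0.5
pack Y n 119 slope deg 0.2 offset(at u=mean) -15.39 u range [-77.6  -9.7] z [12.7 29.1] sd 1.01
```

Request:
jog_arm --moves '[{"grip":0.2,"translation":[0,0,0],"twist":[0,0,0]},{"grip":-0.3,"translation":[0,0,0],"twist":[0,0,0]},{"grip":-0.8,"translation":[0,0,0],"twist":[0,0,0]},{"grip":-1,"translation":[0,0,0],"twist":[0,0,0]},{"grip":-1,"translation":[0,0,0],"twist":[0,0,0]},{"grip":-1,"translation":[0,0,-0.005],"twist":[0,0,0]},{"grip":-1,"translation":[0,0,-0.015],"twist":[0,0,0]},{"grip":-1,"translation":[0,0,-0.025],"twist":[0,0,0]},{"grip":-1,"translation":[0,0,-0.025],"twist":[0,0,0]},{"grip":-1,"translation":[0,0,-0.015],"twist":[0,0,0]}]'

```text
clock: 9.87
eef_pos: [482.0, 38.6, 131.9]
tcp_rot: [3.14, 0.0, 1.844]
contact_force: [0.1, -0.4, -0.4]
opening: 0.999
```

```bash
python3 -c "
from h import *
togo(554,-145,130,103.6)"
```

```text
t 9.87 pos [482.   38.6 131.9] rpy [1.7989e+02 2.0000e-02 1.0564e+02] F [ 0.1 -0.4 -0.4] open 0.999
shift in current axes mm [-196.19   19.85    2.06] in goal axes [-195.36   26.82    1.95] twist [0.0019 0.0003 0.0356]
```

Request:
jog_arm --moves '[{"grip":-1,"translation":[0,0,0],"twist":[0,0,0.036]},{"grip":-1,"translation":[-0.015,0.002,0],"twist":[0,0,0]},{"grip":-1,"translation":[-0.025,0.0034,0],"twist":[0,0,0]},{"grip":-1,"translation":[-0.03,0.0041,0],"twist":[0,0,0]},{"grip":-1,"translation":[-0.03,0.0041,0],"twist":[0,0,0]},{"grip":-1,"translation":[-0.03,0.0041,0],"twist":[0,0,0]},{"grip":-1,"translation":[-0.025,0.0035,0],"twist":[0,0,0]},{"grip":-1,"translation":[-0.02,0.003,0],"twist":[0,0,0]},{"grip":-1,"translation":[-0.013,0.0016,0],"twist":[0,0,0]},{"grip":-1,"translation":[-0.0074,0.001,0],"twist":[0,0,0]}]'

```text
clock: 10.7
eef_pos: [553.6, -146.5, 129.7]
tcp_rot: [3.141, 0.0, 1.807]
contact_force: [-0.7, -0.2, -0.0]
opening: 0.998
```

Request:
jog_arm --moves '[{"grip":-1,"translation":[0,0,0],"twist":[0,0,0]},{"grip":-1,"translation":[0,0,0],"twist":[0,0,0]},{"grip":-1,"translation":[0,0,0],"twist":[0,0,0]}]'

```text
clock: 10.95
eef_pos: [552.6, -144.1, 129.5]
tcp_rot: [-3.141, -0.001, 1.808]
contact_force: [-0.2, 1.1, 0.2]
opening: 0.996
```

```bash
python3 -c "
from faces import *
togo(554,-145,38,103.4)
grab('scene','s7');grab('top','t7')
for n,f in(('top','t7'),('scene','s7')):
  p,d=load(f); C=cloud(n,d); m=blue(p,d,C)&(C[...,2]>70)&(C[...,1]>-60)
  X,Y=hf(15.6)
  q=C[m][:,:2]-O; print(n,'blue top x',np.percentile(q@X,[2,50,98]).round(1),'y',np.percentile(q@Y,[2,50,98]).round(1),cv2.minAreaRect(C[m][:,:2].astype(np.float32)))
  for z0,z1,x0,x1,t in((32,39,-80,-2,'pack'),(33,39,70,97,'jawblk'),(34,60,30,60,'jaw')):
    m=region(x0,x1,-50,50,z0,z1)(p,d,C); q=C[m][:,:2]-O; print(t,'x',np.percentile(q@X,[2,50,98]).round(1),'y',np.percentile(q@Y,[2,50,98]).round(1))
faces('s7',lambda p,d,C:blue(p,d,C)&(C[...,1]>-60),15.6,'plate'); faces('s7',region(-82,6,-35,20,12,31),15.6,'pack')
b=cv2.imread('pics/t7.png');a=cv2.imread('pics/s7.png')
cv2.imwrite('pics/t7c.png',cv2.resize(b[180:280,130:290],(800,500)));cv2.imwrite('pics/s7c.png',cv2.resize(a[140:280,90:330],(800,467)))"
```

```text
t 10.95 pos [ 552.6 -144.1  129.5] rpy [-1.7997e+02 -3.0000e-02  1.0361e+02] F [-0.2  1.1  0.2] open 0.996
shift in current axes mm [-1.24  1.18 91.49] in goal axes [-1.18  1.13 91.49] twist [-0.0006 -0.0006  0.0037]
top blue top x [-174.4    4.4  192.3] y [-20.4  11.  407.8] ((723.4901123046875, 148.2896728515625), (325.6856689453125, 485.1177978515625), 80.31663513183594)
pack x [-78.4 -46.3 -13.7] y [-15.2  -0.8  13. ]
jawblk x [81.2 88.9 93.9] y [-29.3 -23.4 -10. ]Traceback (most recent call last):
  File "<string>", line 10, in <module>
    m=region(x0,x1,-50,50,z0,z1)(p,d,C); q=C[m][:,:2]-O; print(t,'x',np.percentile(q@X,[2,50,98]).round(1),'y',np.percentile(q@Y,[2,50,98]).round(1))
                                                                     ~~~~~~~~~~~~~^^^^^^^^^^^^^^^
    return _quantile_unchecked(
        a, q, axis, out, overwrite_input, method, keepdims, weights)
    return _ureduce(a,
                    func=_quantile_ureduce_func,
    ...<5 lines>...
                    overwrite_input=overwrite_input,
                    method=method)
    r = func(a, **kwargs)
    result = _quantile(arr,
                       quantiles=q,
    ...<2 lines>...
                       out=out,
                       weights=wgt)
    slices_having_nans = np.isnan(arr[-1, ...])
                                  ~~~^^^^^^^^^
IndexError: index -1 is out of bounds for axis 0 with size 0
```

```bash
python3 -c "
from faces import *
for n,f in(('top','t7'),('scene','s7')):
  p,d=load(f); C=cloud(n,d); X,Y=hf(15.6)
  q=C[...,:2]-O; 
  m=blue(p,d,C)&(C[...,2]>74)&(C[...,2]<90)&(abs(q@X)<40)&(abs(q@Y)<45)
  q=C[m][:,:2]-O; print(n,m.sum(),'z',np.median(C[m][:,2]),'blue top x',np.percentile(q@X,[2,50,98]).round(1),'y',np.percentile(q@Y,[2,50,98]).round(1),cv2.minAreaRect(C[m][:,:2].astype(np.float32)))
  m=region(-80,-5,-50,50,31,38)(p,d,C); q=C[m][:,:2]-O; print('pack x',np.percentile(q@X,[2,50,98]).round(1),'y',np.percentile(q@Y,[2,50,98]).round(1))
faces('s7',lambda p,d,C:blue(p,d,C)&(C[...,1]>-20),15.6,'plate'); faces('s7',region(-82,6,-35,20,12,31),15.6,'pack')
b=cv2.imread('pics/t7.png');a=cv2.imread('pics/s7.png')
cv2.imwrite('pics/t7c.png',cv2.resize(b[180:280,130:290],(800,500)));cv2.imwrite('pics/s7c.png',cv2.resize(a[140:280,90:330],(800,467)))"
```

```text
top 167 z 81.39519272747027 blue top x [-1.4  8.1 17.7] y [-20.9   1.   21.8] ((482.11419677734375, 39.359413146972656), (44.10609817504883, 20.195749282836914), 17.41297149658203)
pack x [-78.4 -46.2 -13.7] y [-15.3  -0.9  13.2]
scene 152 z 80.57577066357084 blue top x [ 0.5 10.6 18.8] y [-24.1  -6.   17.6] ((479.2837829589844, 37.20763397216797), (45.10026168823242, 19.39995765686035), 16.027631759643555)
pack x [-77.9 -45.8 -11.3] y [-16.3  -4.2  13.5]
plate X n 108 slope deg -0.64 offset(at u=mean) 18.27 u range [-18.9  11.4] z [14.6 63.6] sd 0.75
plate Y n 144 slope deg -3.09 offset(at u=mean) -22.55 u range [ 3.9 16.7] z [ 9.9 75.8] sd 1.04
pack X n 9 slope deg -4.95 offset(at u=mean) -80.81 u range [-26.9 -16.8] z [12.9 27.1] sd 0.65
pack Y n 181 slope deg -0.03 offset(at u=mean) -15.18 u range [-76.2  -8. ] z [12.4 28.9] sd 1.0
```

View pics/s7c.png

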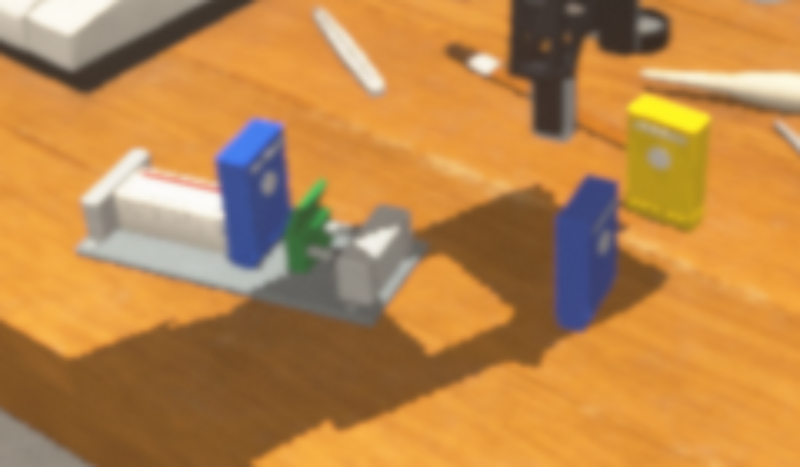

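View pics/t7c.png

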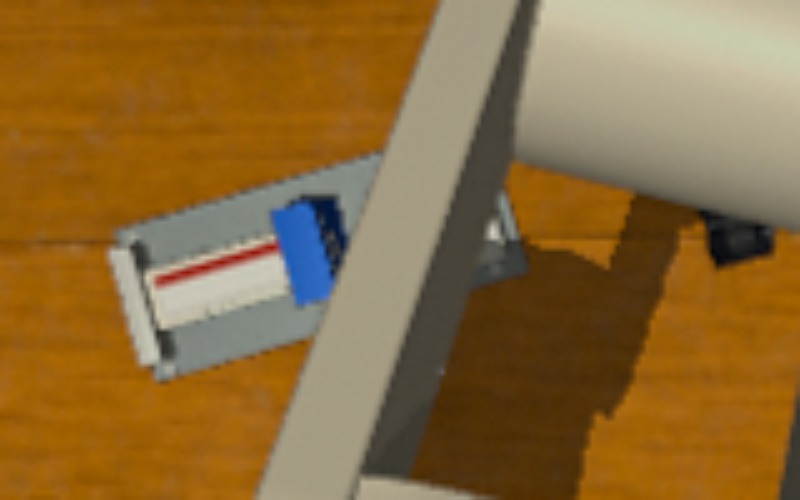

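Plate 1 stands upright against the pack at scene crop (250,195). The yellow plate is untouched, and the gripper is over the second blue plate. Next I'll descend onto that one.

Request:
jog_arm --moves '[{"grip":-1,"translation":[-0.0005,0.0015,0.005],"twist":[0,0,0]},{"grip":-1,"translation":[0,0,0.013],"twist":[0,0,0]},{"grip":-1,"translation":[0,0,0.018],"twist":[0,0,0]},{"grip":-1,"translation":[0,0,0.018],"twist":[0,0,0]},{"grip":-1,"translation":[0,0,0.015],"twist":[0,0,0]},{"grip":-1,"translation":[0,0,0.01],"twist":[0,0,0]},{"grip":-1,"translation":[0,0,0.007],"twist":[0,0,0]},{"grip":-1,"translation":[0,0,0.004],"twist":[0,0,0]},{"grip":-1,"translation":[0,0,0],"twist":[0,0,0]},{"grip":-1,"translation":[0,0,0],"twist":[0,0,0]}]'

```text
clock: 11.88
eef_pos: [555.1, -145.3, 39.9]
tcp_rot: [3.141, 0.0, 1.808]
contact_force: [0.7, -0.5, -0.5]
opening: 1.001
```

```bash
python3 -c "
from h import *
togo(554.8,-144.9,38,103.6)"
```

```text
t 11.88 pos [ 555.1 -145.3   39.9] rpy [1.7998e+02 1.0000e-02 1.0359e+02] F [ 0.7 -0.5 -0.5] open 1.001
shift in current axes mm [ 0.41 -0.19  1.91] in goal axes [ 0.41 -0.19  1.91] twist [ 0.0004  0.0002 -0.0003]
```

Request:
jog_arm --moves '[{"grip":1,"translation":[0,0,0.001],"twist":[0,0,0]},{"grip":1,"translation":[0,0,0],"twist":[0,0,0]},{"grip":1,"translation":[0,0,0],"twist":[0,0,0]},{"grip":1,"translation":[0,0,0],"twist":[0,0,0]},{"grip":1,"translation":[0,0,0],"twist":[0,0,0]},{"grip":1,"translation":[0,0,0],"twist":[0,0,0]},{"grip":1,"translation":[0,0,0],"twist":[0,0,0]},{"grip":1,"translation":[0,0,0],"twist":[0,0,0]}]' --squeeze 70

```text
clock: 12.55
eef_pos: [555.2, -145.4, 39.3]
tcp_rot: [3.141, 0.001, 1.808]
contact_force: [-0.1, -0.4, 5.8]
opening: 0.528
```

Request:
jog_arm --moves '[{"grip":1,"translation":[0,0,-0.005],"twist":[0,0,0]},{"grip":1,"translation":[0,0,-0.013],"twist":[0,0,0]},{"grip":1,"translation":[0,0,-0.02],"twist":[0,0,0]},{"grip":1,"translation":[0,0,-0.025],"twist":[0,0,0]},{"grip":1,"translation":[0,0,-0.025],"twist":[0,0,0]},{"grip":1,"translation":[0,0,-0.02],"twist":[0,0,0]},{"grip":1,"translation":[0,0,-0.01],"twist":[0,0,-0.035]},{"grip":1,"translation":[0,0,-0.005],"twist":[0,0,0]},{"grip":1,"translation":[0,0,0],"twist":[0,0,0]}]'

```text
clock: 13.3
eef_pos: [555.3, -145.4, 162.8]
tcp_rot: [3.14, 0.001, 1.842]
contact_force: [0.2, -0.4, -1.1]
opening: 0.525
```

```bash
python3 -c "
from h import *
from faces import hf,O
X,Y=hf(15.6)
for gx in (26,):
  P=O+X*(gx-1.5)+Y*-1.3; print(P)
togo(P[0],P[1],162,105.6)"
```

```text
[484.93642427  23.25292135]
t 13.3 pos [ 555.3 -145.4  162.8] rpy [1.7990e+02 6.0000e-02 1.0554e+02] F [ 0.2 -0.4 -1.1] open 0.525
shift in current axes mm [181.32 -22.59   0.58] in goal axes [181.34 -22.4    0.81] twist [ 0.0017  0.001  -0.001 ]
```

Request:
jog_arm --moves '[{"grip":1,"translation":[0.01,-0.0013,0],"twist":[0,0,0]},{"grip":1,"translation":[0.02,-0.0026,0],"twist":[0,0,0]},{"grip":1,"translation":[0.026,-0.0033,0],"twist":[0,0,0]},{"grip":1,"translation":[0.026,-0.0033,0],"twist":[0,0,0]},{"grip":1,"translation":[0.026,-0.0033,0],"twist":[0,0,0]},{"grip":1,"translation":[0.024,-0.003,0],"twist":[0,0,0]},{"grip":1,"translation":[0.018,-0.0023,0],"twist":[0,0,0]},{"grip":1,"translation":[0.012,-0.0016,0],"twist":[0,0,0]},{"grip":1,"translation":[0.008,-0.001,0],"twist":[0,0,0]},{"grip":1,"translation":[0.0053,-0.0007,0],"twist":[0,0,0]}]'

```text
clock: 14.13
eef_pos: [485.4, 18.4, 161.0]
tcp_rot: [-3.141, -0.0, 1.843]
contact_force: [-0.6, -0.2, -0.6]
opening: 0.529
```

Request:
jog_arm --moves '[{"grip":1,"translation":[0,0,0.008],"twist":[0,0,0]},{"grip":1,"translation":[0,0,0.012],"twist":[0,0,0]},{"grip":1,"translation":[0,0,0.007],"twist":[0,0,0]},{"grip":1,"translation":[0,0,0.003],"twist":[0,0,0]},{"grip":1,"translation":[0,0,0],"twist":[0,0,0]},{"grip":1,"translation":[0,0,0],"twist":[0,0,0]},{"grip":1,"translation":[0,0,0],"twist":[0,0,0]}]'

```text
clock: 14.72
eef_pos: [486.5, 17.3, 131.8]
tcp_rot: [3.141, 0.0, 1.842]
contact_force: [-0.1, -0.8, -0.8]
opening: 0.532
```

```bash
python3 -c "
from faces import *
X,Y=hf(15.6)
P=O+X*(30.3-1.5)+Y*-1.3
togo(P[0],P[1],130,105.6)
s=r.sense()['eef_pos'][:2]-O; print('tool rect x,y',s@X,s@Y)
grab('scene','s8')
mid=lambda p,d,C:blue(p,d,C)&(C[...,2]>85)
low=lambda p,d,C:blue(p,d,C)&(C[...,2]<78)&(C[...,1]>-20)
faces('s8',mid,15.6,'held'); faces('s8',low,15.6,'plate1')
a=cv2.imread('pics/s8.png');cv2.imwrite('pics/s8c.png',cv2.resize(a[120:260,90:270],(800,622))[:600])"
```

```text
t 14.72 pos [486.5  17.3 131.8] rpy [1.7998e+02 1.0000e-02 1.0556e+02] F [-0.1 -0.8 -0.8] open 0.532
shift in current axes mm [1.81 0.11 1.82] in goal axes [1.81 0.12 1.83] twist [ 0.0004  0.0001 -0.0007]
tool rect x,y 30.60823923611623 -1.4153970491953827
held X n 119 slope deg 0.3 offset(at u=mean) 39.93 u range [-23.9  13.9] z [103.7 149.3] sd 0.68
held Y n 18 slope deg -3.42 offset(at u=mean) -23.08 u range [28.1 37.8] z [ 96.9 124.7] sd 0.65
plate1 X n 102 slope deg -0.18 offset(at u=mean) 18.16 u range [-19.4  11. ] z [15.7 66.3] sd 0.67
plate1 Y n 112 slope deg -1.04 offset(at u=mean) -22.45 u range [ 3.3 17.1] z [ 9.9 75. ] sd 1.01
```

View pics/s8c.png

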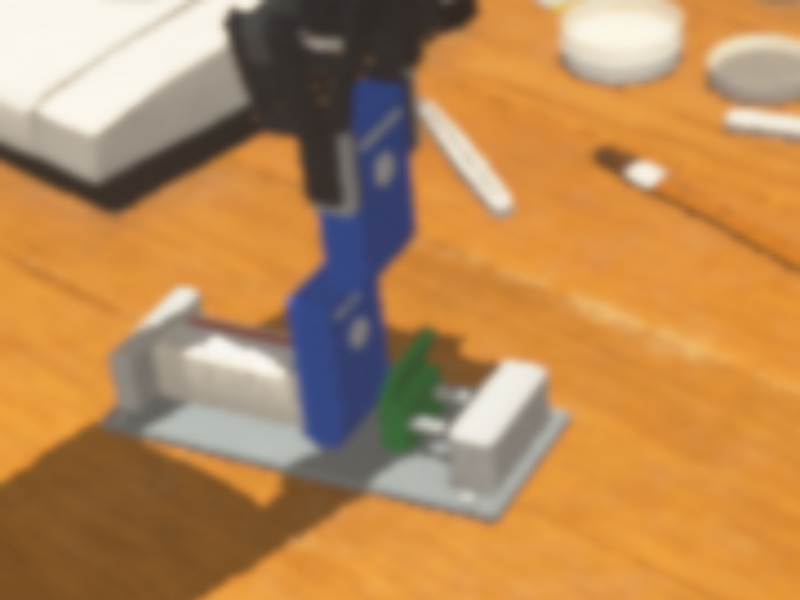

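The held plate is above the gap at crop (370,190), and its inner face is about 1.7 mm clear of plate 1. I'll insert it with that clearance so the pads miss plate 1. The jaw will then close the rest.

Request:
jog_arm --moves '[{"grip":1,"translation":[0.0003,0.0003,0.005],"twist":[0,0,0]},{"grip":1,"translation":[0,0,0.01],"twist":[0,0,0]},{"grip":1,"translation":[0,0,0.01],"twist":[0,0,0]},{"grip":1,"translation":[0,0,0.008],"twist":[0,0,0]},{"grip":1,"translation":[0,0,0.005],"twist":[0,0,0]},{"grip":1,"translation":[0,0,0.003],"twist":[0,0,0]},{"grip":1,"translation":[0,0,0.003],"twist":[0,0,0]},{"grip":1,"translation":[0,0,0.003],"twist":[0,0,0]}]'

```text
clock: 15.43
eef_pos: [486.4, 18.0, 84.3]
tcp_rot: [3.142, 0.0, 1.843]
contact_force: [0.1, 0.2, -0.1]
opening: 0.528
```

Request:
jog_arm --moves '[{"grip":1,"translation":[0,0,0.003],"twist":[0,0,0]},{"grip":1,"translation":[0,0,0.003],"twist":[0,0,0]},{"grip":1,"translation":[0,0,0.003],"twist":[0,0,0]},{"grip":1,"translation":[0,0,0.003],"twist":[0,0,0]}]'

```text
clock: 15.77
eef_pos: [486.5, 18.2, 72.5]
tcp_rot: [3.141, -0.0, 1.843]
contact_force: [-0.9, 2.9, 1.4]
opening: 0.531
```

```bash
python3 -c "
from faces import *
X,Y=hf(15.6)
s=r.sense(); q=s['eef_pos'][:2]-O; print('tool rect x,y',q@X,q@Y,s['eef_pos'][2], s['contact_force'])
grab('scene','s9')
a=cv2.imread('pics/s9.png');cv2.imwrite('pics/s9c.png',cv2.resize(a[120:260,90:270],(800,622))[:600])"
```

```text
tool rect x,y 29.803818390945167 -1.1884484864957587 72.54760752491235 [-0.91833341  2.90102923  1.42185353]
```

View pics/s9c.png

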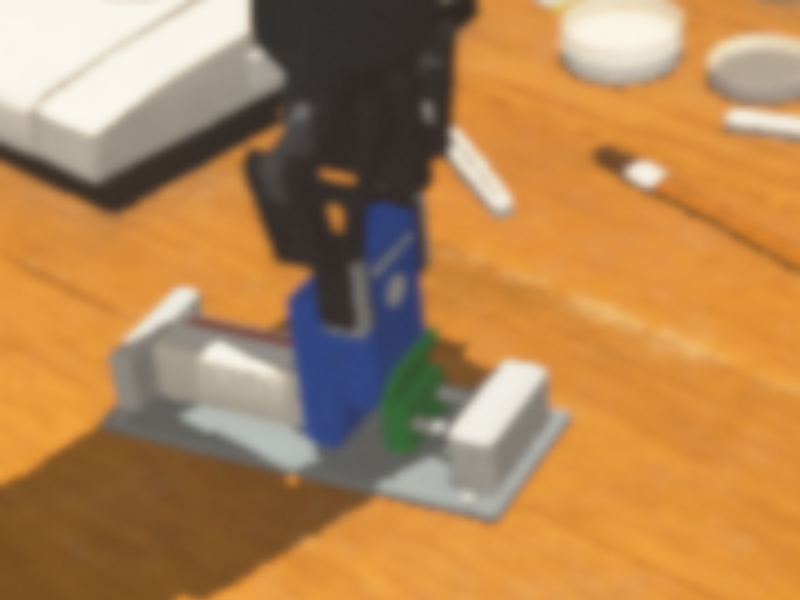

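The plate has entered the lead-in and the jaw pushes about 3 N. The pads passed plate 1's top without catching, so I'll continue down.

Request:
jog_arm --moves '[{"grip":1,"translation":[0,0,0.003],"twist":[0,0,0]},{"grip":1,"translation":[0,0,0.003],"twist":[0,0,0]},{"grip":1,"translation":[0,0,0.003],"twist":[0,0,0]}]'

```text
clock: 16.07
eef_pos: [486.4, 18.1, 63.5]
tcp_rot: [3.141, -0.0, 1.843]
contact_force: [-1.3, 2.4, 2.1]
opening: 0.529
```

Request:
jog_arm --moves '[{"grip":1,"translation":[0,0,0.003],"twist":[0,0,0]},{"grip":1,"translation":[0,0,0.003],"twist":[0,0,0]},{"grip":1,"translation":[0,0,0.003],"twist":[0,0,0]}]'

```text
clock: 16.32
eef_pos: [486.0, 18.0, 54.1]
tcp_rot: [-3.141, -0.0, 1.843]
contact_force: [-1.5, 2.4, 0.4]
opening: 0.534
```

Request:
jog_arm --moves '[{"grip":1,"translation":[0,0,0.003],"twist":[0,0,0]},{"grip":1,"translation":[0,0,0.002],"twist":[0,0,0]},{"grip":1,"translation":[0,0,0.001],"twist":[0,0,0]},{"grip":1,"translation":[0,0,0],"twist":[0,0,0]}]'

```text
clock: 16.65
eef_pos: [486.0, 18.0, 48.2]
tcp_rot: [-3.141, -0.0, 1.843]
contact_force: [-0.8, 4.1, -3.0]
opening: 0.525
```

Request:
jog_arm --moves '[{"grip":1,"translation":[0,0,0.002],"twist":[0,0,0]},{"grip":1,"translation":[0,0,0],"twist":[0,0,0]},{"grip":1,"translation":[0,0,0],"twist":[0,0,0]}]'

```text
clock: 16.9
eef_pos: [486.3, 18.0, 46.5]
tcp_rot: [-3.142, -0.0, 1.843]
contact_force: [-0.3, 3.8, -2.7]
opening: 0.529
```

Request:
jog_arm --moves '[{"grip":1,"translation":[0,0,0.001],"twist":[0,0,0]},{"grip":1,"translation":[0,0,0],"twist":[0,0,0]}]'

```text
clock: 17.07
eef_pos: [486.4, 18.0, 45.6]
tcp_rot: [3.141, 0.0, 1.843]
contact_force: [-0.3, 3.9, -1.5]
opening: 0.524
```

Request:
jog_arm --moves '[{"grip":1,"translation":[0,0,0.001],"twist":[0,0,0]},{"grip":1,"translation":[0,0,0],"twist":[0,0,0]}]'

```text
clock: 17.23
eef_pos: [486.4, 17.9, 45.2]
tcp_rot: [3.141, 0.0, 1.843]
contact_force: [-3.6, 2.6, 11.5]
opening: 0.529
```

Request:
jog_arm --moves '[{"grip":1,"translation":[0.0003,0,0.0005],"twist":[0,0,0]},{"grip":1,"translation":[0,0,0],"twist":[0,0,0]},{"grip":1,"translation":[0,0,-0.0009],"twist":[0,0,0]},{"grip":1,"translation":[0,0,0],"twist":[0,0,0]}]'

```text
clock: 17.57
eef_pos: [486.3, 18.2, 45.3]
tcp_rot: [3.141, 0.0, 1.843]
contact_force: [-1.8, 2.9, 6.1]
opening: 0.529
```

Request:
jog_arm --moves '[{"grip":0.1,"translation":[0,0,0],"twist":[0,0,0]},{"grip":0,"translation":[0,0,0],"twist":[0,0,0]},{"grip":-0.2,"translation":[0,0,0],"twist":[0,0,0]},{"grip":-0.6,"translation":[0,0,0],"twist":[0,0,0]},{"grip":-1,"translation":[0,0,0],"twist":[0,0,0]},{"grip":-1,"translation":[0,0,0],"twist":[0,0,0]},{"grip":-1,"translation":[0,0,0],"twist":[0,0,0]}]'

```text
clock: 18.15
eef_pos: [486.3, 18.1, 44.9]
tcp_rot: [-3.142, 0.0, 1.843]
contact_force: [0.3, -0.6, 0.3]
opening: 0.998
```

Request:
jog_arm --moves '[{"grip":-1,"translation":[0,0,-0.005],"twist":[0,0,0]},{"grip":-1,"translation":[0,0,-0.015],"twist":[0,0,0]},{"grip":-1,"translation":[0,0,-0.025],"twist":[0,0,0]},{"grip":-1,"translation":[0,0,-0.03],"twist":[0,0,0]},{"grip":-1,"translation":[-0.01,0,-0.025],"twist":[0,0,0]},{"grip":-1,"translation":[-0.025,0,-0.01],"twist":[0,0,0]},{"grip":-1,"translation":[-0.035,0,0],"twist":[0,0,0]},{"grip":-1,"translation":[-0.035,0,0],"twist":[0,0,0]},{"grip":-1,"translation":[-0.035,0,0],"twist":[0,0,0]},{"grip":-1,"translation":[-0.035,0,0],"twist":[0,0,0]}]'

```text
clock: 18.98
eef_pos: [533.5, -152.0, 155.7]
tcp_rot: [3.141, 0.0, 1.843]
contact_force: [1.5, 0.9, 0.1]
opening: 0.998
```

Request:
jog_arm --moves '[{"grip":-1,"translation":[-0.035,0,0],"twist":[0,0,0]},{"grip":-1,"translation":[-0.035,0,0],"twist":[0,0,0]},{"grip":-1,"translation":[-0.025,0,0],"twist":[0,0,0]},{"grip":-1,"translation":[-0.015,0,0],"twist":[0,0,0]},{"grip":-1,"translation":[0,0,0],"twist":[0,0,0]},{"grip":-1,"translation":[0,0,0],"twist":[0,0,0]}]'

```text
clock: 19.48
eef_pos: [562.4, -256.1, 154.8]
tcp_rot: [-3.141, -0.001, 1.842]
contact_force: [0.5, 0.0, 0.1]
opening: 0.995
```

```bash
python3 -c "
from faces import *
grab('scene','s10');grab('top','t10')
for n,f in(('top','t10'),('scene','s10')):
  p,d=load(f); C=cloud(n,d); X,Y=hf(15.6)
  q=C[...,:2]-O
  m=blue(p,d,C)&(C[...,2]>74)&(C[...,2]<90)&(abs(q@X)<60)&(abs(q@Y)<45)
  x=(q@X)[m]; y=(q@Y)[m]; print(n,m.sum(),'z',np.percentile(C[m][:,2],[5,50,95]).round(1),'x',np.percentile(x,[2,50,98]).round(1))
  for lo,hi in((-2,8),(8,17),(20,28),(28,38)):
    s=(x>lo)&(x<hi); print('  ',lo,hi,s.sum(),'y',np.percentile(y[s],[3,50,97]).round(1),'z',np.median(C[m][s,2]).round(1))
  m=region(-80,-5,-50,50,31,38)(p,d,C); qq=q[m]; print('pack y',np.percentile(qq@Y,[2,50,98]).round(1))
faces('s10',lambda p,d,C:blue(p,d,C)&(C[...,1]>-20),15.6,'plate')
b=cv2.imread('pics/t10.png');a=cv2.imread('pics/s10.png')
cv2.imwrite('pics/t10c.png',cv2.resize(b[190:270,140:250],(800,582)));cv2.imwrite('pics/s10c.png',cv2.resize(a[150:250,90:240],(800,533)))"
```

```text
top 332 z [78.6 81.3 83.9] x [-1.  17.8 37. ]
   -2 8 83 y [-20.8   0.7  21.1] z 81.3
   8 17 76 y [-20.5   0.5  21.5] z 81.2
   20 28 68 y [-21.7  -1.1  19.9] z 81.4
   28 38 82 y [-21.8  -0.8  20. ] z 81.1
pack y [-15.3  -0.8  13.4]
scene 310 z [76.3 80.7 82.2] x [ 0.9 20.5 38.3]
   -2 8 58 y [-23.1  -6.4  15.9] z 80.5
   8 17 70 y [-23.9  -5.2  17.7] z 80.8
   20 28 58 y [-25.1  -6.9  16. ] z 81.1
   28 38 88 y [-25.2  -8.5  16.2] z 80.7
pack y [-17.   -4.8  13.5]
plate X n 19 slope deg -8.49 offset(at u=mean) 37.95 u range [-21.8 -12. ] z [41.2 65.2] sd 0.61
plate Y n 314 slope deg -4.25 offset(at u=mean) -23.03 u range [ 4.3 36.5] z [10.8 76.7] sd 1.14
```

View pics/s10c.png

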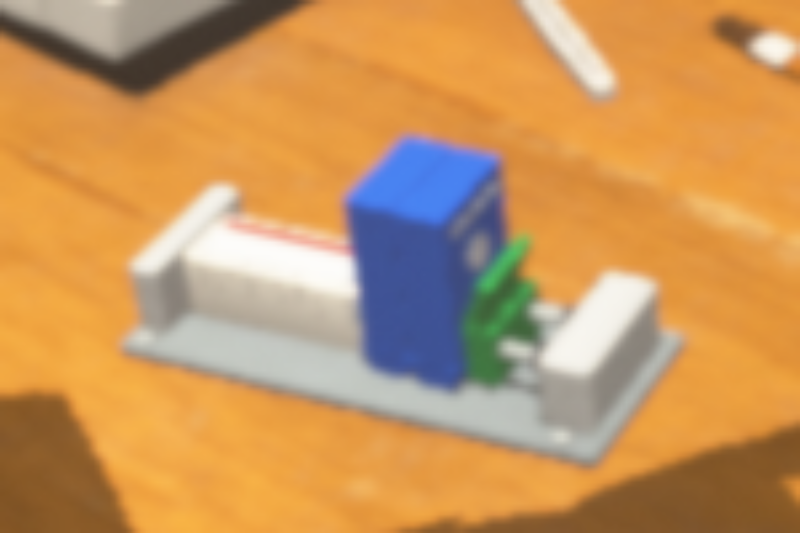

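View pics/t10c.png

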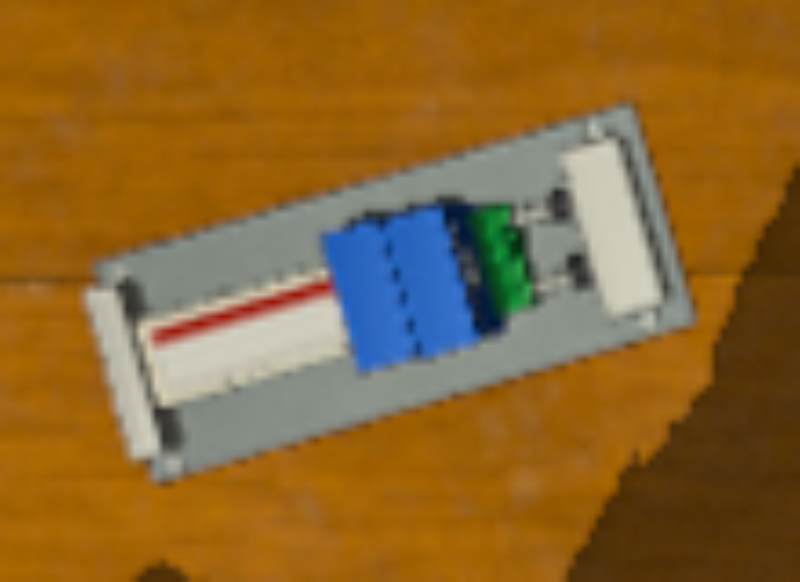

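The last pictures show both blue plates upright side by side between pack and jaw (scene crop (420,270), top crop (410,285)). The jaw touches the second plate, and both tops are at the same height, about 81 mm. The gripper is clear.

```bash
python3 -c "
from rig import r
print(r.sense()['contact_force'],r.sense()['clock']); print(r.sign_off())"
```

```text
[-1.00889907  0.35094826  0.276584  ] 19.5833
the job is handed in; nothing more can be done
None
```

I placed both blue spacer plates in the gap and handed the job in at about 19.6 s. One went against the pack and the other between it and the green jaw. I pressed each onto the floor, let go, and backed the arm clear.

**Last checks:**
- **Height:** both tops read about 81 mm, and a 75 mm plate on the 6 mm floor should read 81 mm, so both are fully down and upright.
- **Fit:** the two plates stand side by side between pack and jaw with no visible gap, and the jaw is touching the second plate. I could not read the jaw's travel directly; I judged snugness from the pictures only.
- **Centring:** in the top view the second plate is on the pack's centre line. The first sits about 1.2 mm to one side. I left it there, since that is close to the camera's accuracy.
- **Forces:** the highest I read was about 24 N, pressing down on the first plate. Forces were only read between moves.
- **Other items:** I never gripped the yellow or orange plates. The yellow one stood undisturbed when last seen, before the second plate was fetched. I made no final check on the orange one.

**Disagreement:** the two cameras differed by 2 to 3 mm on absolute positions. I relied on contact force and on comparing parts within one picture.

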